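Refit a coffee grinder's adjusting wheel, zero the burrs and set six clicks

TASK

The coffee grinder has been cleaned and its adjusting wheel is still off. Put the wheel back on the splined spindle, fully home (it goes down in one position only), turn it clockwise until the burrs touch and it will not turn further, then open it counterclockwise by exactly six clicks and let go. Leave the honey jar and the teaspoon where they are.

Things in the scene. Friction and masses are not known exactly. Their poses are not given: they have to be found in the camera images.
- wheel: Loose black adjusting wheel, 0.14 kg: fluted knob 58 mm across, 9 to 42 mm high, on a skirt 84 mm across, 9 mm thick. Origin: centre of its underside, z up. Below: keyed bore 25 mm deep, 29 mm across, four grooves 90 deg apart: one 12 mm wide at +x, under the pointer on the skirt and the line on top, three 9 mm. Grip the knob (60 N or more to turn it) at any yaw, 34 mm above the origin.
- grinder: Fixed coffee grinder, 196 x 128 mm, 150 mm high: aluminium case, cup under the front (-x), flat black bean hatch at the rear (+x). Origin: on the worktop, on the spindle's upright axis; +z up. A black collar, 104 mm across with 16 marks, surrounds the spindle on top. A fixed microwave 0.3 m high stands close by: it fills x > 0.58 m, y -0.2 to 0.36 m; go round it.
- wheel_seat (a point): On the spindle axis, 150 mm up, on top of the spindle's shoulder (54 mm across, turns with it); frame as the grinder. The wheel is home when its origin is here. The steel spindle stands 23 mm above: tapered nose 25 mm across (17 at the tip), below 14 mm four splines, a 10 mm wide one to 20 mm radius, the others 5 mm. Off the splines the wheel turns freely; it drops 14 mm once aligned within 3 deg.
- burr_gap (a joint): Gap between the burrs, m, moved by the spindle: 0 where they touch (a hard stop to clockwise turning seen from above), +0.00002 a click counterclockwise, far below this reading's noise, so count clicks. 16 clicks a turn (22.5 deg); a click seat lies at the stop. About 0.35 N m takes it over each click, and it drops into the next seat. At the stop the torque climbs on past 1 N m.
- spindle_top (a point): Top of the spindle's nose, 23 mm above wheel_seat; frame as the grinder. At the start the burrs stand 1 or 2 clicks open and the wide spline points 0 to 70 deg counterclockwise (from above) of the grinder's +x. At the stop it points up to 23 deg to either side of +x: where depends on how the burrs were put back and cannot be seen. The spindle turns from the stop to 10 clicks open.
- honey: Squat glass jar with a red cap, 60 mm across, 86 mm high; origin under its centre. Not to be moved.
- teaspoon: Steel teaspoon, 130 mm long, flat on the worktop; origin under its centre. Not to be moved.

How it is judged:
On the way, in this order (a step that is already met when the one before it is completed fails the run):
1. the wheel is fully home on the splined spindle (horizontal distance between wheel and wheel_seat below 0.004 m and z of wheel in the frame of wheel_seat below 0.0025 m and angle between wheel's own z axis and vertical below 0.08 rad), for 0.2 s.
2. with the wheel on, the burrs are brought to touch (value of joint burr_gap below 5e-06 m and z of wheel in the frame of wheel_seat below 0.004 m), for 0.1 s.
At the end, for the whole second after the job is handed in: The wheel is home on its seat (under 2.5 mm up, 4 mm off the axis, upright within 0.08 rad), still and let go, and the burr gap is 0.12 mm within 0.008 mm: the sixth click from touching (all of step 1 and value of joint burr_gap between 0.000112 and 0.000128 m and linear speed of wheel below 0.02 m/s).
It fails at once if the honey jar or the teaspoon is moved by more than 30 mm (distance of any of honey, teaspoon from where it was at the start of the episode above 0.03 m).
It also fails if it takes over 72 s, if anything falls off the work surface, if the arm or the gripper's body presses on something with over 40 N, if the wrist force passes 120 N, or if a joint passes its speed limit or range.

ROBOT

A 6-joint arm with a two-finger parallel gripper is mounted at the origin on a cart in front of the work surface, level with it; the furniture and walls round the work are solid. World frame = base frame: x ahead of the robot, y to its left, z up, the work surface at z = 0. Lengths are in m, angles in rad, forces in N, time in s.
With the tool pointing down it reaches from about 0.225 to 0.875 m from the base axis. Payload 3.4 kg.
Tool frame: the origin (TCP) lies between the finger pads; the fingertips stand 19 mm ahead of it and the grasp point (between the pads) is the TCP; z points along the fingers, y is the line along which they close (so a half turn about z gives the same grasp; the last joint's range is limited). The gripper opens to 85 mm and grips with 20 to 120 N. Pads are 22 mm wide; open, the fingers measure 114 mm over their backs; the gripper's body (76 mm by 85 mm) begins 54 mm behind the grasp point. The pads swing forward as they close: fully open they stand 13 mm farther back than shut.
Start: joints at [-1.264, 0.276, 1.505, -0, 1.361, -0.121], TCP at [0.239, -0.523, 0.25] pointing down, gripper open.
Joint ranges: [-2.89, 2.89], [-0.75, 2.08], [0.22, 2.7], [-1.18, 4.32], [0.11, 2.71], [-2.7, 2.7]. Speed limits (rad/s): [2.57, 2.57, 3.14, 3.14, 3.14, 3.14].

INTERFACE

Orientations are given as a unit quaternion [w, x, y, z].
In Python, from rig import get_state, imaging, ticket gives the robot as it stands. The module is installed in compiled form; this text tells all that it offers.
- The arm moves only by the shell command python3 -m inch 'ROWS' [FORCE]. ROWS is JSON, a list of rows, each an object with "claw": the opening, from -1 (shut) to 1 (fully open); "travel": the shift along the world's x, y, z in units of 200 mm (1.0 is 200 mm), a list of three; "turn": the turn about the world's z in units of 180 degrees (1.0 is 180 degrees). A call has 1 to 5 rows; each row is the pose to reach, as a shift and turn from the pose commanded when the call began, turning the shorter way round; what a row does not reach only later rows make up. A row lasts 1/10 s, in which the tool goes at most 50 mm and 8.59 degrees, less where a joint would pass 70% of its speed; a pose out of reach is approached as far as the arm can. A call with a number of a shift or a turn outside -1 to 1 is refused whole. A call with a gripper value outside its range is refused whole. The fingers move at their own pace and stop on an object; FORCE is the grip in N (left out, the last holds). Time passes only in rows, so rows that repeat a pose let the fingers close. It gives the time, the measured TCP pose, the force, the opening and the grip force at its end, in the units of the state.
- get_state(): the state, without advancing time (a new reading comes with each control period).
- imaging.get_image(name): name is "side" or "top" or "wrist"; returns the picture (384x512x3 uint8, red, green, blue); there is no depth.
- imaging.camera_params(name): a dict with "camera_matrix" (3x3 intrinsics, pixels), "k1" (the pictures are not rectified: a ray, as slopes to the right and down, at radius r is drawn at 1 + k1 r^2 times it, then the intrinsics apply), "cam_to_world" (4x4, takes a point from camera to world coordinates); the wrist camera has in their place "T_tool_cam" (4x4, takes a point from camera to tool coordinates, whose origin is the TCP and whose axes are the flange's). Camera axes: x right, y down, z forward; pixel columns grow to the right and rows downward; lengths in m; the calibration is good to about 2 mm. A picture is of the moment at which its call begins: read the wrist's pose just before it. camera_params takes no time and is no camera call.
- ticket.sign_off(): hands the job in; it is judged then, once.
The state is a dict: "clock": time; "qpos": joint angles; "qd": joint speeds; "effort": joint torques, N m; "position": TCP position; "ee_rot": TCP orientation; "contact_force": force on the tool from outside, world axes, zero at the start; "moment": the same for the moment, N m; "width": finger opening in m; "gripper_force": force on a finger pad.
Only numpy, scipy, OpenCV 4.12 (cv2) and the standard library are available. Lean on these libraries where they do the work, as an engineer would, in place of code of your own. Each camera call takes 0.05 s, during which the arm holds its last target. There are 200 camera calls.

## Working session

There is one attempt and no reset: what is moved stays moved. The work goes in short steps, Python scripts to look and compute and a shell command to move; the robot and the scene stay as the last step left them, time stands still between calls to the robot, and variables do not carry over. Pictures are saved under pics/ and viewed, at most 10 in all, crops included, and the job is handed in when it is done.

```bash
mkdir -p pics; cat > h.py <<'E'
import numpy as np, cv2
from rig import get_state, imaging
from scipy.spatial.transform import Rotation as R
def cam(name,st=None):
    p=imaging.camera_params(name)
    if name=="wrist":
        T=np.eye(4);q=st["ee_rot"];T[:3,:3]=R.from_quat([q[1],q[2],q[3],q[0]]).as_matrix();T[:3,3]=st["position"]
        M=T@np.array(p["T_tool_cam"])
    else: M=np.array(p["cam_to_world"])
    return np.array(p["camera_matrix"]),p["k1"],M
def cast(c,uv,z):
    K,k,M=c; uv=np.atleast_2d(uv).astype(float)
    d=np.c_[(uv[:,0]-K[0,2])/K[0,0],(uv[:,1]-K[1,2])/K[1,1]]
    s=d.copy()
    for _ in range(20): s=d/(1+k*(s**2).sum(1,keepdims=True))
    w=np.c_[s,np.ones(len(s))]@M[:3,:3].T
    t=(z-M[2,3])/w[:,2]
    return M[:3,3]+w*t[:,None]
def proj(c,P):
    K,k,M=c; P=np.atleast_2d(P); q=(P-M[:3,3])@M[:3,:3]; s=q[:,:2]/q[:,2:]
    s=s*(1+k*(s**2).sum(1,keepdims=True)); return s*[K[0,0],K[1,1]]+[K[0,2],K[1,2]]
def snap(name,f):
    st=get_state(); im=imaging.get_image(name); cv2.imwrite("pics/"+f,im[:,:,::-1]); return im,cam(name,st)
E
python3 - <<'E'
from h import *
a,c=snap("top","top0.png");b,d=snap("side","side0.png")
np.set_printoptions(precision=4,suppress=True)
for x in(c,d):print(x[0][0,0],x[1],x[2])
s=get_state();print(s)
E
```

```text
496.9677887474809 0.06615083329046798 [[-0.0114 -0.9841  0.177   0.3255]
 [-0.9998  0.008  -0.0199  0.1458]
 [ 0.0182 -0.1772 -0.984   1.1906]
 [ 0.      0.      0.      1.    ]]
387.22476779837854 -0.12787520180336914 [[ 0.9863 -0.1131  0.1198  0.4052]
 [-0.1645 -0.7137  0.6808 -0.5251]
 [ 0.0085 -0.6912 -0.7226  0.8259]
 [ 0.      0.      0.      1.    ]]
{'clock': 0.1, 'qpos': array([-1.264 ,  0.2766,  1.506 ,  0.    ,  1.3607, -0.121 ]), 'qd': array([ 0.0006,  0.0003, -0.0017, -0.    , -0.0003,  0.0006]), 'effort': array([  0.0011, -41.7701, -24.6405,  -0.0002,   0.0058,  -0.    ]), 'position': array([ 0.2384, -0.5228,  0.2495]), 'ee_rot': array([-0.0008,  0.9772,  0.2123, -0.0001]), 'contact_force': array([-0.2912, -0.5911,  0.4217]), 'moment': array([0.0158, 0.0074, 0.0139]), 'gripper_force': 0.0, 'width': 0.08502646961408782}
```

View pics/top0.png

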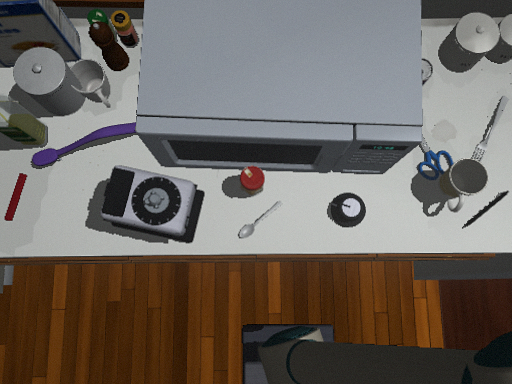

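View pics/side0.png

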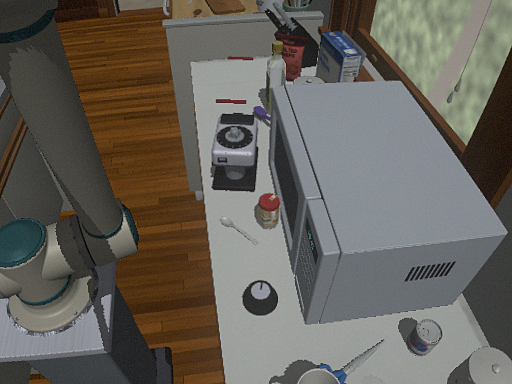

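The top view shows the wheel at about (347,209), the grinder collar at (157,198) with its hatch to the left (+y), honey at (252,179) and the spoon at (260,220). The side view agrees: grinder (235,150), wheel (261,295).

```bash
python3 - <<'E'
from h import *
np.set_printoptions(precision=4,suppress=True)
im=cv2.imread("pics/top0.png");si=cv2.imread("pics/side0.png");c=cam("top");d=cam("side")
# wheel cap (bright disc), grinder collar
g=cv2.cvtColor(im,cv2.COLOR_BGR2GRAY)
def rough(uv,z): return cast(c,uv,z)[0]
print("wheel",rough((347,208),.042),"coll",rough((157,198),.15),"honey",rough((252,178),.086),"spoon",rough((260,220),0))
cr=lambda I,x,y,h,s:cv2.resize(I[y-h:y+h,x-h:x+h],(s,s),interpolation=cv2.INTER_CUBIC)
cv2.imwrite("pics/m.png",np.vstack([np.hstack([cr(im,347,209,25,300),cr(im,155,200,60,300)]),np.hstack([cr(si,261,295,30,300),cr(si,235,140,36,300)])]))
E
```

```text
wheel [ 0.4994 -0.0826  0.042 ] coll [0.5079 0.3407 0.15  ] honey [0.5635 0.1394 0.086 ] spoon [0.4783 0.1205 0.    ]
```

View pics/m.png

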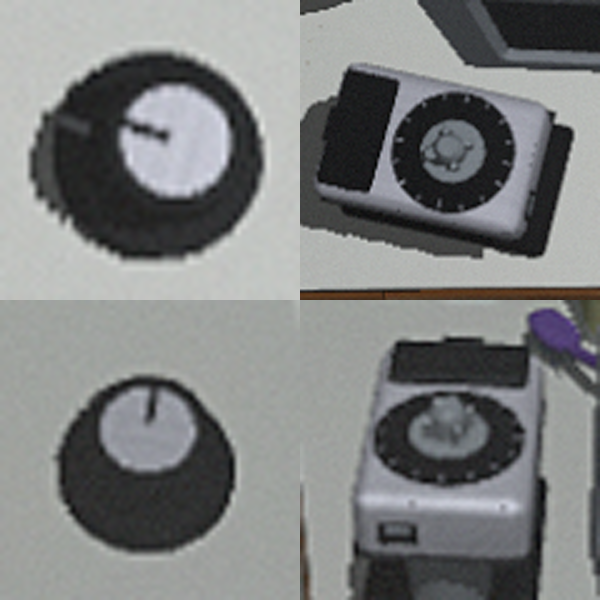

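The crops show the wheel's line pointing left and slightly up (world about 70°). The spindle's splines are too coarse in this view to read. I'll measure the wheel and collar, then look with the wrist camera.

```bash
python3 - <<'E'
from h import *
np.set_printoptions(precision=4,suppress=True)
im=cv2.imread("pics/top0.png");si=cv2.imread("pics/side0.png")
g=cv2.cvtColor(im,cv2.COLOR_BGR2GRAY);gs=cv2.cvtColor(si,cv2.COLOR_BGR2GRAY)
def disc(g,c,x,y,h,z,dark,th):
    m=((g<th) if dark else (g>th)).astype(np.uint8)[y-h:y+h,x-h:x+h]
    cs=cv2.findContours(m,cv2.RETR_EXTERNAL,cv2.CHAIN_APPROX_NONE)[0]
    k=min(cs,key=lambda q:-cv2.pointPolygonTest(q,(h,h),True))
    P=cast(c,k[:,0]+[x-h,y-h],z)[:,:2].astype(np.float32)
    return cv2.minEnclosingCircle(P), cv2.fitEllipse(P*1000)
c=cam("top");d=cam("side")
print("cap top",disc(g,c,349,208,13,.042,0,110))
print("cap side",disc(gs,d,261,291,13,.042,0,110))
print("coll top",disc(g,c,157,198,32,.15,1,95))
L=cast(c,[[322+165/6,184+136/6],[322+128/6,184+122/6]],.042);v=L[1]-L[0];print("line",np.degrees(np.arctan2(v[1],v[0])))
L=cast(c,[[322+88/6,184+129/6],[322+58/6,184+118/6]],.009);v=L[1]-L[0];print("ptr",L,np.degrees(np.arctan2(v[1],v[0])))
# hatch corners in crop (scale 2.5, origin 95,140)
H=cast(c,np.array([[51,70],[99,79],[376-300,192],[18,186]])/2.5+[95,140],.15);print(H[:,:2])
v=(H[0]+H[3]-H[1]-H[2]);print("hatch",np.degrees(np.arctan2(v[1],v[0])))
print(np.array(imaging.camera_params("wrist")["T_tool_cam"]),imaging.camera_params("wrist")["camera_matrix"][0])
E
python3 -m inch '[{"claw":1,"travel":[0.3,1,0.3],"turn":0},{"claw":1,"travel":[0.3,1,0.3],"turn":0},{"claw":1,"travel":[0.3,1,0.3],"turn":0},{"claw":1,"travel":[0.3,1,0.3],"turn":0},{"claw":1,"travel":[0.3,1,0.3],"turn":0}]'
```

```text
cap top (((0.5017982721328735, -0.0908997431397438), 0.02242136560380459), ((501.5135803222656, -92.62383270263672), (39.43059158325195, 43.635345458984375), 75.76939392089844))
cap side (((0.5008302330970764, -0.09160889685153961), 0.021569646894931793), ((500.6744079589844, -92.654296875), (37.995887756347656, 42.16260528564453), 82.01611328125))
coll top (((0.5025560259819031, 0.34235283732414246), 0.052436161786317825), ((502.93048095703125, 342.8619079589844), (100.93254852294922, 101.52330780029297), 92.33087921142578))
line 68.31157568530963
ptr [[ 0.5107 -0.0645  0.009 ]
 [ 0.5153 -0.0526  0.009 ]] 68.95339480957783
[[0.5734 0.4297]
 [0.5653 0.3892]
 [0.4686 0.4051]
 [0.4741 0.453 ]]
hatch 81.23991572555246
[[-0.001  -0.9582 -0.2861  0.0722]
 [ 1.     -0.0011  0.     -0.0009]
 [-0.0003 -0.2861  0.9582 -0.1226]
 [ 0.      0.      0.      1.    ]] [291.9593   0.     256.9809]
clock: 0.6
position: [0.2991, -0.3194, 0.3116]
ee_rot: [-0.0, 0.977, 0.214, 0.001]
contact_force: [-0.4, -0.0, 0.2]
width: 0.0851
gripper_force: 0.0
```

```bash
python3 -m inch '[{"claw":1,"travel":[0.3,1,0],"turn":0.25},{"claw":1,"travel":[0.3,1,0],"turn":0.25},{"claw":1,"travel":[0.3,1,0],"turn":0.25},{"claw":1,"travel":[0.3,1,0],"turn":0.25},{"claw":1,"travel":[0.3,1,0],"turn":0.25}]' | head -3
python3 -m inch '[{"claw":1,"travel":[0.3,1,0],"turn":0.24},{"claw":1,"travel":[0.3,1,0],"turn":0.24},{"claw":1,"travel":[0.3,1,0],"turn":0.24},{"claw":1,"travel":[0.3,1,0],"turn":0.24},{"claw":1,"travel":[0.3,1,0],"turn":0.24}]' | head -3
python3 -m inch '[{"claw":1,"travel":[0.4,1,-0.05],"turn":0.1},{"claw":1,"travel":[0.4,1,-0.1],"turn":0.1},{"claw":1,"travel":[0.4,1,-0.2],"turn":0.1},{"claw":1,"travel":[0.4,1,-0.2],"turn":0.1},{"claw":1,"travel":[0.4,1,-0.2],"turn":0.1}]'
```

```text
clock: 1.1
position: [0.3589, -0.1187, 0.3101]
ee_rot: [-0.001, 0.828, 0.56, 0.001]
clock: 1.6
position: [0.4195, 0.0813, 0.3098]
ee_rot: [-0.001, 0.565, 0.825, 0.001]
clock: 2.1
position: [0.4994, 0.2801, 0.2677]
ee_rot: [-0.001, 0.434, 0.901, -0.0]
contact_force: [-1.4, -1.3, -0.1]
width: 0.0852
gripper_force: 0.0
```

```bash
python3 -m inch '[{"claw":1,"travel":[0.015,0.31,-0.13],"turn":0},{"claw":1,"travel":[0.015,0.31,-0.13],"turn":0},{"claw":1,"travel":[0.015,0.31,-0.13],"turn":0}]'
python3 - <<'E'
from h import *
np.set_printoptions(precision=4,suppress=True)
im,c=snap("wrist","w1.png"); np.savez("w1.npz",M=c[2])
p=proj(c,[.5028,.3427,.173])[0];print(p,proj(c,[.5028,.3427,.15]))
x,y=int(p[0]),int(p[1]);h=75
x0=max(0,x-h);y0=max(0,y-h);x0=min(x0,512-2*h);y0=min(y0,384-2*h)
print(x0,y0);cv2.imwrite("pics/w1c.png",cv2.resize(im[y0:y0+150,x0:x0+150,::-1],(600,600),interpolation=cv2.INTER_CUBIC))
E
```

```text
clock: 2.4
position: [0.5009, 0.3398, 0.2422]
ee_rot: [-0.001, 0.434, 0.901, -0.002]
contact_force: [0.7, -0.7, -0.1]
width: 0.0851
gripper_force: 0.0
[262.6693 209.5982] [[262.2275 199.0755]]
187 134
```

View pics/w1c.png

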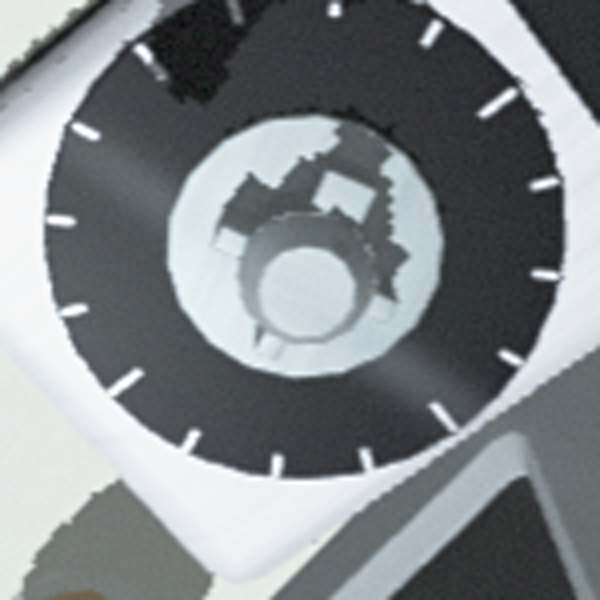

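The wrist view is clear, in crop pixels: nose tip (307,293), wide spline top (345,193), the narrow splines at (232,240), (270,345) and (383,307), and the shoulder disc around (305,246).

```bash
python3 - <<'E'
from h import *
np.set_printoptions(precision=4,suppress=True)
K,k,_=cam("wrist",get_state());c=(K,k,np.load("w1.npz")["M"])
f=lambda p,z:cast(c,np.atleast_2d(p)/4.+[187,134],z)[:,:2]
ang=lambda v:np.degrees(np.arctan2(v[1],v[0]))
im=cv2.imread("pics/w1.png")
tip=f([307,293],.173)[0]
S=f([[345,193],[270,345],[232,240],[383,307]],.164)
m=f([[498,102],[126,382],[443,415],[153,57]],.15)
sh=f([[168,250],[443,240],[300,115],[305,378]],.15)
print("tip",tip,"shoulder",(sh[0]+sh[1])/2,(sh[2]+sh[3])/2,"marks",m.mean(0))
print("spl",S,np.linalg.norm(S-tip,axis=1)); 
print("wide",ang(S[0]-S[1]),ang(S[0]-tip),"perp",ang(S[3]-S[2]))
print("grinder x",ang(m[0]-m[1]),ang(m[2]-m[3])+90)
E
python3 -m inch '[{"claw":1,"travel":[-0.4,-1,0.2],"turn":-0.24},{"claw":1,"travel":[-0.4,-1,0.2],"turn":-0.24},{"claw":1,"travel":[-0.4,-1,0.2],"turn":-0.24},{"claw":1,"travel":[-0.4,-1,0.2],"turn":-0.24},{"claw":1,"travel":[-0.4,-1,0.2],"turn":-0.24}]' |head -3
python3 -m inch '[{"claw":1,"travel":[0.4,-1,-0.2],"turn":0},{"claw":1,"travel":[0.4,-1,-0.2],"turn":0},{"claw":1,"travel":[0.4,-1,-0.2],"turn":0},{"claw":1,"travel":[0.4,-1,-0.2],"turn":0},{"claw":1,"travel":[0.4,-1,-0.2],"turn":0}]'
```

```text
tip [0.5023 0.3445] shoulder [0.5015 0.3457] [0.5019 0.3444] marks [0.5015 0.3455]
spl [[0.4979 0.361 ]
 [0.5056 0.3298]
 [0.4875 0.3415]
 [0.5171 0.3486]] [0.0171 0.0151 0.0151 0.0154]
wide 103.85159546295442 104.93739968921855 perp 13.501665340636382
grinder x 77.07231820827346 76.40762699402997
clock: 2.95
position: [0.4192, 0.1341, 0.2863]
ee_rot: [0.002, 0.738, 0.675, -0.0]
clock: 3.45
position: [0.5016, -0.0669, 0.2446]
ee_rot: [0.002, 0.736, 0.677, -0.001]
contact_force: [-0.9, -0.5, -1.0]
width: 0.0857
gripper_force: 0.0
```

```bash
python3 -m inch '[{"claw":1,"travel":[0,-0.125,-0.4],"turn":0},{"claw":1,"travel":[0,-0.125,-0.4],"turn":0},{"claw":1,"travel":[0,-0.125,-0.4],"turn":0}]'
python3 - <<'E'
from h import *
im,c=snap("wrist","w2.png"); np.savez("w2.npz",M=c[2])
p=proj(c,[.501,-.092,.042])[0];print(p,get_state()["position"])
x0=int(np.clip(p[0]-90,0,332));y0=int(np.clip(p[1]-90,0,204))
print(x0,y0);cv2.imwrite("pics/w2c.png",cv2.resize(im[y0:y0+180,x0:x0+180,::-1],(540,540),interpolation=cv2.INTER_CUBIC))
E
```

```text
clock: 3.75
position: [0.4975, -0.0879, 0.1613]
ee_rot: [-0.003, 0.736, 0.677, -0.003]
contact_force: [-0.3, 0.4, -0.2]
width: 0.0853
gripper_force: 0.0
[263.69323941 193.88396403] [ 0.49950755 -0.08741708  0.16373368]
173 103
```

View pics/w2c.png

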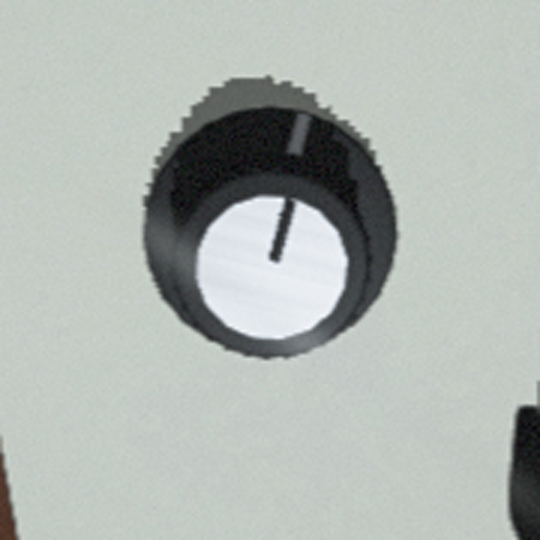

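The wrist view shows the cap centre at (272,267), the line from (275,260) to (290,200) and the skirt pointer from (296,152) to (303,116).

```bash
python3 - <<'E'
from h import *
np.set_printoptions(precision=4,suppress=True)
s=get_state();K,k,_=cam("wrist",s);c=(K,k,np.load("w2.npz")["M"])
f=lambda p,z:cast(c,np.atleast_2d(p)/3.+[173,103],z)[:,:2]
ang=lambda v:np.degrees(np.arctan2(v[1],v[0]))
cap=f([[197,267],[348,267],[272,195],[272,340]],.042);C=cap.mean(0);print(cap,C)
L=f([[275,260],[290,200]],.042);P=f([[296,152],[303,116]],.009)
print(ang(L[1]-L[0]),ang(P[1]-P[0]),ang(P[1]-C)); print(s["position"],s["ee_rot"],2*np.degrees(np.arctan2(s["ee_rot"][2],s["ee_rot"][1])))
E
```

```text
[[ 0.4795 -0.0885]
 [ 0.523  -0.0921]
 [ 0.5027 -0.0691]
 [ 0.4994 -0.1129]] [ 0.5011 -0.0906]
72.18427706263003 75.10051903003804 71.28224724703452
[ 0.4995 -0.0874  0.1637] [-0.0015  0.7354  0.6777 -0.0011] 85.3228618326668
```

```bash
python3 -m inch '[{"claw":1,"travel":[0.01,-0.018,-0.5],"turn":0},{"claw":1,"travel":[0.01,-0.018,-0.5],"turn":0},{"claw":1,"travel":[0.01,-0.018,-0.645],"turn":0},{"claw":1,"travel":[0.01,-0.018,-0.645],"turn":0},{"claw":1,"travel":[0.01,-0.018,-0.645],"turn":0}]'
python3 -m inch '[{"claw":-0.2,"travel":[0,0,0],"turn":0},{"claw":-0.2,"travel":[0,0,0],"turn":0},{"claw":-0.2,"travel":[0,0,0],"turn":0},{"claw":-0.2,"travel":[0,0,0],"turn":0},{"claw":-0.2,"travel":[0,0,0],"turn":0}]' 90
```

```text
clock: 4.3
position: [0.5052, -0.0902, 0.0375]
ee_rot: [0.002, 0.734, 0.679, 0.001]
contact_force: [-0.3, -0.2, -0.8]
width: 0.0856
gripper_force: 0.0
clock: 4.8
position: [0.5051, -0.0902, 0.0383]
ee_rot: [0.002, 0.734, 0.679, 0.001]
contact_force: [-1.8, 1.2, 10.7]
width: 0.0553
gripper_force: 93.1
```

```bash
python3 -m inch '[{"claw":-0.2,"travel":[0,0,0.25],"turn":0},{"claw":-0.2,"travel":[0,0,0.5],"turn":0},{"claw":-0.2,"travel":[0,0,0.75],"turn":0},{"claw":-0.2,"travel":[0,0,0.95],"turn":0},{"claw":-0.2,"travel":[0,0,0.95],"turn":0}]'
python3 -m inch '[{"claw":-0.2,"travel":[-0.4,1,0.1],"turn":0.18},{"claw":-0.2,"travel":[-0.4,1,0.1],"turn":0.18},{"claw":-0.2,"travel":[-0.4,1,0.1],"turn":0.18},{"claw":-0.2,"travel":[-0.4,1,0.1],"turn":0.18},{"claw":-0.2,"travel":[-0.4,1,0.1],"turn":0.18}]'
python3 -m inch '[{"claw":-0.2,"travel":[0.3,1,0],"turn":0},{"claw":-0.2,"travel":[0.3,1,0],"turn":0},{"claw":-0.2,"travel":[0.3,1,0],"turn":0},{"claw":-0.2,"travel":[0.3,1,0],"turn":0},{"claw":-0.2,"travel":[0.3,1,0],"turn":0}]'
```

```text
clock: 5.3
position: [0.5072, -0.0909, 0.233]
ee_rot: [0.007, 0.734, 0.679, 0.004]
contact_force: [0.7, 0.1, -0.9]
width: 0.0553
gripper_force: 96.3
clock: 5.8
position: [0.4205, 0.1136, 0.2455]
ee_rot: [-0.001, 0.514, 0.858, 0.001]
contact_force: [0.9, -0.6, -1.4]
width: 0.0551
gripper_force: 96.3
clock: 6.3
position: [0.4843, 0.3152, 0.2444]
ee_rot: [-0.001, 0.514, 0.858, 0.001]
contact_force: [0.2, -1.6, -0.4]
width: 0.0556
gripper_force: 96.3
```

```bash
python3 -m inch '[{"claw":-0.2,"travel":[0.08,0.14,0],"turn":0},{"claw":-0.2,"travel":[0.08,0.14,0],"turn":0},{"claw":-0.2,"travel":[0.08,0.14,0],"turn":0}]'
python3 - <<'E'
from h import *
st=get_state();im,c=snap("wrist","w3.png"); np.savez("w3.npz",M=c[2],p=st["position"])
print(st["position"],get_state()["position"],2*np.degrees(np.arctan2(st["ee_rot"][2],st["ee_rot"][1])))
p=proj(c,np.array(st["position"])+[0,0,.008])[0];print(p)
x0=int(np.clip(p[0]-100,0,312));y0=int(np.clip(p[1]-100,0,184))
print(x0,y0);cv2.imwrite("pics/w3c.png",cv2.resize(im[y0:y0+200,x0:x0+200,::-1],(600,600),interpolation=cv2.INTER_CUBIC))
E
```

```text
clock: 6.6
position: [0.4989, 0.3376, 0.2445]
ee_rot: [-0.0, 0.516, 0.857, -0.001]
contact_force: [-0.2, -0.6, -1.9]
width: 0.0552
gripper_force: 96.3
[0.49890258 0.33763034 0.24451623] [0.49868789 0.33713287 0.2447193 ] 117.91739556637313
[258.30866813 272.82548421]
158 172
```

View pics/w3c.png

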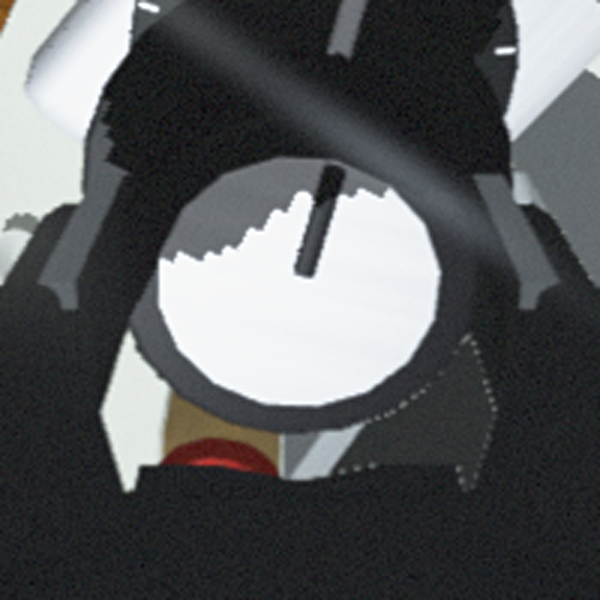

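In the gripper, the cap spans columns 158–441 and rows 156–408 of the crop, with its line from (304,275) to (333,168).

```bash
python3 - <<'E'
from h import *
np.set_printoptions(precision=4,suppress=True)
s=get_state();K,k,_=cam("wrist",s);D=np.load("w3.npz");c=(K,k,D["M"])
ang=lambda v:np.degrees(np.arctan2(v[1],v[0]))
for dz in(.004,.008):
    f=lambda p:cast(c,np.atleast_2d(p)/3.+[158,172],D["p"][2]+dz)[:,:2]
    q=f([[158,285],[441,280],[300,156],[300,408]]);C=(q[0]+q[1])/4+(q[2]+q[3])/4
    L=f([[304,275],[333,168]]);
    print(np.linalg.norm(q[0]-q[1]),np.linalg.norm(q[2]-q[3]),C-D["p"][:2],ang(L[1]-L[0]))
E
```

```text
0.04351962021553807 0.0440963989313091 [-0.0004  0.0003] 104.52941054264166
0.04205171763670093 0.042609041794732155 [-0.0015  0.0025] 104.5294105426416
```

```bash
python3 -m inch '[{"claw":-0.2,"travel":[0.019,0.033,0],"turn":0},{"claw":-0.2,"travel":[0.019,0.033,-0.1],"turn":0},{"claw":-0.2,"travel":[0.019,0.033,-0.16],"turn":0},{"claw":-0.2,"travel":[0.019,0.033,-0.19],"turn":0},{"claw":-0.2,"travel":[0.019,0.033,-0.19],"turn":0}]'
python3 -m inch '[{"claw":-0.2,"travel":[0,0,-0.02],"turn":0},{"claw":-0.2,"travel":[0,0,-0.04],"turn":0},{"claw":-0.2,"travel":[0,0,-0.04],"turn":0}]'
```

```text
clock: 7.15
position: [0.5027, 0.3441, 0.2063]
ee_rot: [-0.001, 0.516, 0.857, -0.001]
contact_force: [-0.1, 0.8, -1.2]
width: 0.0552
gripper_force: 96.3
clock: 7.45
position: [0.5032, 0.3447, 0.1992]
ee_rot: [-0.0, 0.516, 0.857, -0.0]
contact_force: [0.5, -0.2, -1.8]
width: 0.0555
gripper_force: 96.7
```

```bash
python3 -m inch '[{"claw":-0.2,"travel":[0,0,-0.01],"turn":0},{"claw":-0.2,"travel":[0,0,-0.02],"turn":0},{"claw":-0.2,"travel":[0,0,-0.02],"turn":0}]'; python3 -m inch '[{"claw":-0.2,"travel":[0,0,-0.01],"turn":0},{"claw":-0.2,"travel":[0,0,-0.02],"turn":0},{"claw":-0.2,"travel":[0,0,-0.02],"turn":0}]'; python3 -c "
from rig import get_state;print(get_state()['moment'])"
```

```text
clock: 7.75
position: [0.5032, 0.3448, 0.195]
ee_rot: [-0.0, 0.516, 0.857, -0.0]
contact_force: [0.1, 1.1, -1.5]
width: 0.0552
gripper_force: 96.7
clock: 8.05
position: [0.5033, 0.3447, 0.191]
ee_rot: [-0.0, 0.516, 0.857, -0.0]
contact_force: [0.1, 1.0, -1.8]
width: 0.0551
gripper_force: 96.7
[0.0171865  0.07744374 0.01459978]
```

```bash
python3 -m inch '[{"claw":-0.2,"travel":[0,0,-0.008],"turn":0},{"claw":-0.2,"travel":[0,0,-0.015],"turn":0},{"claw":-0.2,"travel":[0,0,-0.015],"turn":0}]'; python3 -m inch '[{"claw":-0.2,"travel":[0,0,-0.006],"turn":0},{"claw":-0.2,"travel":[0,0,-0.01],"turn":0},{"claw":-0.2,"travel":[0,0,-0.01],"turn":0}]'; python3 -c "
from rig import get_state;print(get_state()['moment'])"
```

```text
clock: 8.35
position: [0.5033, 0.3448, 0.1884]
ee_rot: [0.0, 0.516, 0.857, 0.0]
contact_force: [-0.6, -0.3, -0.1]
width: 0.056
gripper_force: 96.8
clock: 8.65
position: [0.5033, 0.3449, 0.1883]
ee_rot: [0.0, 0.516, 0.857, 0.001]
contact_force: [-3.3, -1.1, 8.2]
width: 0.0555
gripper_force: 97.5
[-0.14565726  0.45241905 -0.02515859]
```

```bash
cat > m.py <<'E'
from rig import get_state
import numpy as np
s=get_state();q=s["ee_rot"]
print("t%.2f Mz %.2f yaw %.1f F %s xyz %s w %.4f"%(s["clock"],s["moment"][2],2*np.degrees(np.arctan2(q[2],q[1])),np.round(s["contact_force"],1),np.round(s["position"],4),s["width"]))
E
python3 m.py
python3 -m inch '[{"claw":-0.2,"travel":[0,0,0],"turn":-0.015},{"claw":-0.2,"travel":[0,0,0],"turn":-0.03}]'>o;python3 m.py
python3 -m inch '[{"claw":-0.2,"travel":[0,0,0],"turn":-0.015},{"claw":-0.2,"travel":[0,0,0],"turn":-0.03}]'>o;python3 m.py
python3 -m inch '[{"claw":-0.2,"travel":[0,0,0],"turn":-0.015},{"claw":-0.2,"travel":[0,0,0],"turn":-0.03}]'>o;python3 m.py
python3 -m inch '[{"claw":-0.2,"travel":[0,0,0],"turn":-0.015},{"claw":-0.2,"travel":[0,0,0],"turn":-0.03}]'>o;python3 m.py
```

```text
t8.65 Mz -0.03 yaw 117.9 F [-3.3 -1.1  8.2] xyz [0.5033 0.3449 0.1883] w 0.0555
t8.85 Mz 0.44 yaw 112.4 F [-5.9 -1.3  9.3] xyz [0.5025 0.3446 0.1883] w 0.0552
t9.05 Mz 0.21 yaw 107.0 F [-4.9 -2.1  9.5] xyz [0.5025 0.3447 0.1882] w 0.0552
t9.25 Mz -0.03 yaw 101.6 F [-4.8 -1.5  7.9] xyz [0.5025 0.3448 0.1882] w 0.0552
t9.45 Mz 0.16 yaw 96.2 F [-2.5 -0.8  6.3] xyz [0.5039 0.3452 0.1882] w 0.0551
```

```bash

python3 -m inch '[{"claw":-0.2,"travel":[0,0,0],"turn":-0.008},{"claw":-0.2,"travel":[0,0,0],"turn":-0.015}]'>o;python3 m.py
python3 -m inch '[{"claw":-0.2,"travel":[0,0,0],"turn":-0.008},{"claw":-0.2,"travel":[0,0,0],"turn":-0.015}]'>o;python3 m.py
python3 -m inch '[{"claw":-0.2,"travel":[0,0,0],"turn":-0.008},{"claw":-0.2,"travel":[0,0,0],"turn":-0.015}]'>o;python3 m.py
```

```text
t9.65 Mz 0.17 yaw 93.6 F [-3.3 -0.4  8.2] xyz [0.5032 0.3451 0.1882] w 0.0553
t9.85 Mz 0.61 yaw 90.9 F [-4.6 -1.3  7.8] xyz [0.5026 0.3451 0.1883] w 0.0552
t10.05 Mz 2.66 yaw 88.5 F [-4.8  0.5  8.2] xyz [0.5025 0.3452 0.1883] w 0.0556
```

```bash

python3 -m inch '[{"claw":-0.2,"travel":[0,0,0],"turn":0},{"claw":-0.2,"travel":[0,0,0],"turn":0.013}]'>o;python3 m.py
python3 -m inch '[{"claw":-0.2,"travel":[0,0,0],"turn":0.0125}]'>o;python3 m.py
python3 -m inch '[{"claw":-0.2,"travel":[0,0,0],"turn":0.0125}]'>o;python3 m.py
python3 -m inch '[{"claw":-0.2,"travel":[0,0,0],"turn":0.025}]'>o;python3 m.py
python3 -m inch '[{"claw":-0.2,"travel":[0,0,0],"turn":0.025}]'>o;python3 m.py
python3 -m inch '[{"claw":-0.2,"travel":[0,0,0],"turn":0.025}]'>o;python3 m.py
python3 -m inch '[{"claw":-0.2,"travel":[0,0,0],"turn":0.025}]'>o;python3 m.py
python3 -m inch '[{"claw":-0.2,"travel":[0,0,0],"turn":0.025}]'>o;python3 m.py
python3 -m inch '[{"claw":-0.2,"travel":[0,0,0],"turn":0.025}]'>o;python3 m.py
python3 -m inch '[{"claw":-0.2,"travel":[0,0,0],"turn":0.025}]'>o;python3 m.py
python3 -m inch '[{"claw":-0.2,"travel":[0,0,0],"turn":0.025}]'>o;python3 m.py
python3 -m inch '[{"claw":-0.2,"travel":[0,0,0],"turn":0.025}]'>o;python3 m.py
python3 -m inch '[{"claw":-0.2,"travel":[0,0,0],"turn":0.025}]'>o;python3 m.py
```

```text
t10.25 Mz 0.10 yaw 90.7 F [-5.  -0.8  8.2] xyz [0.5026 0.3452 0.1883] w 0.0554
t10.35 Mz -0.03 yaw 92.9 F [-2.5 -0.6  7.3] xyz [0.5029 0.3452 0.1882] w 0.0550
t10.45 Mz -0.10 yaw 95.1 F [-2.7 -0.7  8. ] xyz [0.5035 0.3451 0.1883] w 0.0553
t10.55 Mz -0.18 yaw 99.7 F [-3.7 -0.4  9.3] xyz [0.5038 0.3452 0.1882] w 0.0554
t10.65 Mz -0.32 yaw 104.1 F [-3.8 -0.2  7.3] xyz [0.5032 0.3454 0.1882] w 0.0554
t10.75 Mz -0.18 yaw 108.7 F [-4.2  0.3  7.5] xyz [0.5031 0.3454 0.1882] w 0.0555
t10.85 Mz -0.03 yaw 113.2 F [-3.9  0.1  7.6] xyz [0.5031 0.3454 0.1882] w 0.0553
t10.95 Mz -0.02 yaw 117.7 F [-3.9  0.5  9.1] xyz [0.5032 0.3454 0.1882] w 0.0552
t11.05 Mz -0.23 yaw 122.2 F [-3.9 -0.   8.3] xyz [0.5034 0.3453 0.1882] w 0.0551
t11.15 Mz -0.36 yaw 126.6 F [-4.8 -1.2  8.4] xyz [0.5028 0.3453 0.1883] w 0.0554
t11.25 Mz -0.19 yaw 131.2 F [-5.2 -1.   8.4] xyz [0.5027 0.3452 0.1882] w 0.0555
t11.35 Mz -0.06 yaw 135.7 F [-5.2 -1.3  8. ] xyz [0.5027 0.3452 0.1882] w 0.0557
t11.45 Mz -0.03 yaw 140.2 F [-4.1 -0.3  9.5] xyz [0.5029 0.3452 0.1882] w 0.0550
```

```bash

python3 -m inch '[{"claw":-0.2,"travel":[0,0,0],"turn":0.025}]'>o;python3 m.py
python3 -m inch '[{"claw":-0.2,"travel":[0,0,0],"turn":0.025}]'>o;python3 m.py
python3 -m inch '[{"claw":-0.2,"travel":[0,0,0],"turn":0.025}]'>o;python3 m.py
python3 -m inch '[{"claw":-0.2,"travel":[0,0,0],"turn":0.025}]'>o;python3 m.py
python3 -m inch '[{"claw":-0.2,"travel":[0,0,0],"turn":0.025}]'>o;python3 m.py
python3 -m inch '[{"claw":-0.2,"travel":[0,0,0],"turn":0.025}]'>o;python3 m.py
python3 -m inch '[{"claw":-0.2,"travel":[0,0,0],"turn":0.025}]'>o;python3 m.py
python3 -m inch '[{"claw":-0.2,"travel":[0,0,0],"turn":0.025}]'>o;python3 m.py
python3 -m inch '[{"claw":-0.2,"travel":[0,0,0],"turn":0.025}]'>o;python3 m.py
python3 -m inch '[{"claw":-0.2,"travel":[0,0,0],"turn":0.025}]'>o;python3 m.py
python3 -m inch '[{"claw":-0.2,"travel":[0,0,0],"turn":0.025}]'>o;python3 m.py
python3 -m inch '[{"claw":-0.2,"travel":[0,0,0],"turn":0.025}]'>o;python3 m.py
python3 -m inch '[{"claw":-0.2,"travel":[0,0,0],"turn":0.025}]'>o;python3 m.py
python3 -m inch '[{"claw":-0.2,"travel":[0,0,0],"turn":0.025}]'>o;python3 m.py
python3 -m inch '[{"claw":-0.2,"travel":[0,0,0],"turn":0.025}]'>o;python3 m.py
```

```text
t11.55 Mz -0.19 yaw 144.7 F [-5.  -2.1  9.9] xyz [0.5032 0.345  0.1882] w 0.0551
t11.65 Mz -0.32 yaw 149.1 F [-4.5 -1.8  9.2] xyz [0.5027 0.3448 0.1882] w 0.0549
t11.75 Mz -0.19 yaw 153.7 F [-4.9 -1.1  8.7] xyz [0.5027 0.3448 0.1882] w 0.0552
t11.85 Mz -0.07 yaw 158.2 F [-4.2 -1.6  9. ] xyz [0.5027 0.3448 0.1882] w 0.0554
t11.95 Mz -0.02 yaw 162.7 F [-4.8 -4.1  8.8] xyz [0.503  0.3449 0.1882] w 0.0557
t12.05 Mz -0.44 yaw 167.2 F [-4.3 -2.4  9.2] xyz [0.5034 0.3449 0.1882] w 0.0551
t12.15 Mz -0.30 yaw 171.6 F [-3.6 -1.1  7.4] xyz [0.5032 0.3449 0.1882] w 0.0555
t12.25 Mz -0.12 yaw 176.2 F [-3.4 -1.3  8.9] xyz [0.5032 0.345  0.1882] w 0.0551
t12.35 Mz 0.07 yaw 180.7 F [-3.3 -1.8  7. ] xyz [0.5032 0.3449 0.1882] w 0.0548
t12.45 Mz -0.04 yaw 185.2 F [-1.7 -0.3  7.2] xyz [0.5034 0.3445 0.1883] w 0.0555
t12.55 Mz -0.35 yaw 189.7 F [-5.2 -1.7  8.5] xyz [0.503  0.3449 0.1882] w 0.0552
t12.65 Mz -0.28 yaw 194.1 F [-4.5 -1.6  9.4] xyz [0.5028 0.3448 0.1883] w 0.0552
t12.75 Mz -0.12 yaw 198.7 F [-3.9 -1.3  9.1] xyz [0.5028 0.3448 0.1882] w 0.0553
t12.85 Mz 0.05 yaw 203.2 F [-4.1 -1.9  7.8] xyz [0.5028 0.3448 0.1883] w 0.0555
t12.95 Mz -0.06 yaw 207.7 F [-2.1 -1.6  7.8] xyz [0.5033 0.3446 0.1883] w 0.0550
```

Five clicks counted, with torque peaks at 104, 127, 149, 168 and 190°. One more to go, to about 228°.

```bash

python3 -m inch '[{"claw":-0.2,"travel":[0,0,0],"turn":0.025}]'>o;python3 m.py
python3 -m inch '[{"claw":-0.2,"travel":[0,0,0],"turn":0.025}]'>o;python3 m.py
python3 -m inch '[{"claw":-0.2,"travel":[0,0,0],"turn":0.025}]'>o;python3 m.py
python3 -m inch '[{"claw":-0.2,"travel":[0,0,0],"turn":0.025}]'>o;python3 m.py
python3 -m inch '[{"claw":-0.2,"travel":[0,0,0],"turn":0.012},{"claw":-0.2,"travel":[0,0,0],"turn":0.012},{"claw":-0.2,"travel":[0,0,0],"turn":0.012}]'>o;python3 m.py
```

```text
t13.05 Mz -0.32 yaw 212.2 F [-4.9 -1.7  9.7] xyz [0.5028 0.3447 0.1882] w 0.0555
t13.15 Mz -0.30 yaw 216.6 F [-4.  -2.6  9. ] xyz [0.5026 0.3446 0.1883] w 0.0553
t13.25 Mz -0.09 yaw 221.2 F [-4.2 -3.   8.3] xyz [0.5025 0.3446 0.1882] w 0.0554
t13.35 Mz 0.05 yaw 225.7 F [-4.7 -2.9  9.2] xyz [0.5025 0.3445 0.1882] w 0.0554
t13.65 Mz 0.37 yaw 227.8 F [-3.1 -2.7  8.5] xyz [0.5031 0.3444 0.1882] w 0.0555
```

```bash

python3 -m inch '[{"claw":-0.2,"travel":[0,0,0],"turn":0}]'>o;python3 m.py
python3 -m inch '[{"claw":-0.2,"travel":[0,0,0],"turn":0},{"claw":-0.2,"travel":[0,0,0],"turn":0}]'>o;python3 m.py
python3 -m inch '[{"claw":-0.2,"travel":[0,0,0],"turn":0.005},{"claw":-0.2,"travel":[0,0,0],"turn":0.005}]'>o;python3 m.py
python3 -m inch '[{"claw":-0.2,"travel":[0,0,0],"turn":0.005},{"claw":-0.2,"travel":[0,0,0],"turn":0.005}]'>o;python3 m.py
```

```text
t13.75 Mz 0.28 yaw 227.7 F [-2.8 -2.2  8.6] xyz [0.5031 0.3444 0.1883] w 0.0554
t13.95 Mz 0.32 yaw 227.7 F [-3.2 -2.5  8.7] xyz [0.5031 0.3444 0.1883] w 0.0554
t14.15 Mz 0.21 yaw 228.6 F [-2.4 -3.1  9.4] xyz [0.5031 0.3444 0.1883] w 0.0551
t14.35 Mz 0.06 yaw 229.5 F [-3.4 -2.2  9. ] xyz [0.5031 0.3445 0.1882] w 0.0552
```

```bash

python3 -m inch '[{"claw":0.6,"travel":[0,0,0],"turn":0},{"claw":1,"travel":[0,0,0],"turn":0},{"claw":1,"travel":[0,0,0],"turn":0},{"claw":1,"travel":[0,0,0],"turn":0},{"claw":1,"travel":[0,0,0],"turn":0}]'
python3 -m inch '[{"claw":1,"travel":[0,0,0.1],"turn":0},{"claw":1,"travel":[0,0,0.3],"turn":0},{"claw":1,"travel":[0,0,0.5],"turn":0},{"claw":1,"travel":[0,0,0.5],"turn":0}]'
python3 - <<'E'
from h import *
st=get_state();im,c=snap("wrist","w4.png"); np.savez("w4.npz",M=c[2])
p=proj(c,[.5025,.3445,.19])[0];x0=int(np.clip(p[0]-90,0,332));y0=int(np.clip(p[1]-90,0,204))
print(p,x0,y0);cv2.imwrite("pics/w4c.png",cv2.resize(im[y0:y0+180,x0:x0+180,::-1],(540,540),interpolation=cv2.INTER_CUBIC))
E
```

```text
clock: 14.85
position: [0.5034, 0.3448, 0.1861]
ee_rot: [-0.0, -0.419, 0.908, 0.0]
contact_force: [0.6, 0.3, 0.1]
width: 0.0855
gripper_force: 0.0
clock: 15.25
position: [0.506, 0.3463, 0.2927]
ee_rot: [0.006, -0.419, 0.908, 0.0]
contact_force: [-0.3, 0.3, -0.2]
width: 0.0851
gripper_force: 0.0
[258.28017572 189.59949126] 168 99
```

View pics/w4c.png

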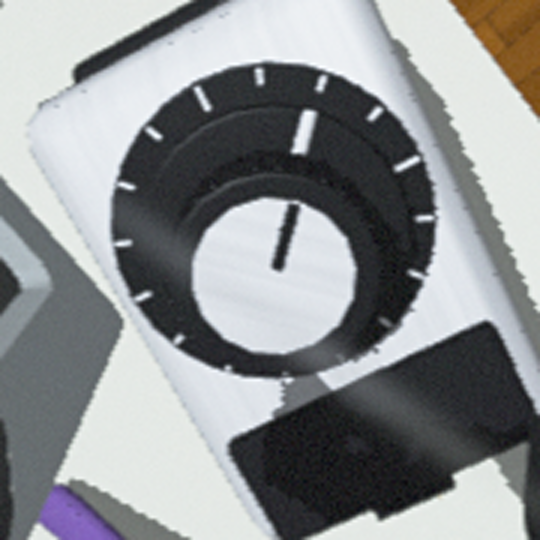

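The wheel sits on the collar, its line running from (278,268) to (295,206). I'll check its angle against the expected 103.9 + 5 × 22.5 = 216.4°.

```bash
python3 - <<'E'
from h import *
s=get_state();K,k,_=cam("wrist",s);c=(K,k,np.load("w4.npz")["M"])
f=lambda p,z:cast(c,np.atleast_2d(p)/3.+[168,99],z)[:,:2]
ang=lambda v:np.degrees(np.arctan2(v[1],v[0]))%360
L=f([[278,268],[295,206]],.192);P=f([[300,153],[308,112]],.159)
q=f([[191,275],[357,275],[275,197],[275,355]],.192)
print(ang(L[1]-L[0]),ang(P[1]-P[0]),q.mean(0),np.linalg.norm(q[0]-q[1]))
E
```

```text
214.95925693352876 219.07159912134472 [0.50222566 0.3456761 ] 0.0442607895246218
```

The measured angle is about 217° against 216.4° expected, and the wheel is centred and home (the cap measures 44 mm at home height).

```bash
python3 -c "
from rig import ticket;print(ticket.sign_off())"
```

```text
the job is handed in; nothing more can be done
None
```

The wheel is home on the spindle, was turned clockwise to the stop, opened six counted clicks and let go. The job is handed in at about 15 s, and no verdict was returned.

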